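Drop the broken plates into the reject box

ROBOT

A 7-joint arm with a two-finger parallel gripper is mounted at the origin on the work surface. World frame = base frame: x ahead of the robot, y to its left, z up, the work surface at z = 0. Lengths are in m, angles in rad, forces in N, time in s.
With the tool pointing down it reaches from about 0.4 to 0.85 m from the base axis. Payload 10.4 kg.
Tool frame: the origin (TCP) lies between the finger pads; the fingertips stand 11 mm ahead of it and the grasp point (between the pads) lies 8 mm behind it (r.tcp_to_tips is the distance from the TCP to the fingertips, in m); z points along the fingers, y is the line along which they close (so a half turn about z gives the same grasp; the last joint's range is limited). The gripper opens to 87 mm and grips with 3 to 60 N. Pads are 19 mm wide; open, the fingers measure 117 mm over their backs; the gripper's body (75 mm by 190 mm) begins 51 mm behind the grasp point.
Start: joints at [-1.238, 0.332, -0.065, 1.46, 0.022, 1.35, -0.088], TCP at [0.218, 0.586, 0.234] pointing down, gripper open.
Joint ranges: [-2.6, 2.6], [-0.5, 2.12], [-1.47, 1.34], [0.16, 2.42], [-1.27, 4.41], [0.06, 2.06], [-2.6, 2.6]. Speed limits (rad/s): [2.22, 2.22, 2.79, 2.79, 3.14, 3.14, 3.14].

INTERFACE

Orientations are given as a unit quaternion [x, y, z, w].
In Python, from bench import r gives the robot as it stands. The module is installed in compiled form; this text tells all that it offers.
- The arm moves only by the shell command python3 -m crank 'ROWS' [FORCE]. ROWS is JSON, a list of rows, each an object of numbers: "claw": the closure, from -1 (fully open) to 1 (shut); "dx", "dy", "dz": the shift along the tool's x, y, z each as a share of 3 cm, from -1 to 1; "ax", "ay", "az": the turn, a rotation vector about the tool's x, y, z each as a share of 6 degrees, from -1 to 1. A call has 1 to 8 rows; each row shifts and turns the commanded pose from where the row before left it, along the tool's axes as they then stand; what a row does not reach is not made up. A row lasts 1/12 s, in which the tool goes at most 41.7 mm and 7.16 degrees, less where a joint would pass 70% of its speed; a pose out of reach is approached as far as the arm can. A call with a number of a shift or a turn outside -1 to 1 is refused whole. A call with a gripper value outside its range is refused whole. The fingers move at their own pace and stop on an object; FORCE is the grip in N (left out, the last holds). Time passes only in rows, so rows that do not move let the fingers close. It gives the time, the measured TCP pose, the force, the opening and the grip force at its end, in the units of the state.
- r.read_state(): the state, without advancing time (a new reading comes with each control period).
- r.camera(name): name is "scene" or "side" or "wrist"; returns a dict with "color" (400x640x3 uint8, red, green, blue), "mtx" (3x3 intrinsics, pixels), "R" (3x3) and "t" (3): a world point X has camera coordinates R X + t; the wrist camera has in their place "hand_eye" (4x4, takes a point from camera to tool coordinates, whose origin is the TCP and whose axes are the flange's). Camera axes: x right, y down, z forward; pixel columns grow to the right and rows downward; lengths in m; the calibration is good to about 2 mm. A picture is of the moment at which its call begins: read the wrist's pose just before it. There is no depth.
- r.close_job(): hands the job in; it is judged then, once.
The state is a dict: "time": time; "joint_positions": joint angles; "joint_vel": joint speeds; "joint_torque": joint torques, N m; "ee_pos": TCP position; "eef_rot": TCP orientation; "ft_force": force on the tool from outside, world axes, zero at the start; "torque": the same for the moment, N m; "width": finger opening in m; "grip_force": force on a finger pad.
Only numpy, scipy, OpenCV 4.12 (cv2) and the standard library are available. Lean on these libraries where they do the work, as an engineer would, in place of code of your own. Each camera call takes 0.05 s, during which the arm holds its last target. There are 200 camera calls.

TASK

Two of the four ceramic plates standing in the rack have a broken corner: put both through a sprung flap of the steel reject box, holding the flap open as each plate drops so that it does not get pinched, and leave both flaps shut. One of the two trays inside is already heaped full and its flap hardly gives, so feel which flap opens and use that one. Leave the whole plates in the rack and do not knock over or shift the jar or the screwdriver.

Things in the scene. Friction and masses are not known exactly. Their poses are not given: they have to be found in the camera images.
- box: Fixed steel reject box, 100 (x) by 230 (y) by 160 mm tall; origin at the centre of its underside. Two slots in its top, a on the +y side, b on the -y side, each over its own closed compartment with a 35 mm tall tray. One tray (a or b, at random) is heaped with scrap up to the flap, the other is empty. From outside they look the same: only pressing the flaps tells.
- flap_a (a joint): Flap of slot_a, angle: 0 shut, to 1.4 swung down into the box. Steel, 72 (x) by 96 (y) by 3 mm, upper face 2 mm below the box top, hinged along the slot's +x edge (dark barrel). A spring shuts it: it gives at 2.5 N pressed halfway along, and pushes back 1 to 3 N at its free edge, enough to pinch a plate in the slot. Over the full tray it gives only 4 mm, then is solid.
- flap_b (a joint): Flap of slot_b, angle: 0 shut, to 1.4 swung down into the box. Steel, 72 (x) by 96 (y) by 3 mm, upper face 2 mm below the box top, hinged along the slot's +x edge (dark barrel). A spring shuts it: it gives at 2.5 N pressed halfway along, and pushes back 1 to 3 N at its free edge, enough to pinch a plate in the slot. Over the full tray it gives only 4 mm, then is solid.
- slot_a (a point): Centre of slot a at the level of the box's top (160 mm above the table), axes as the box. The slot is 74 mm (x) by 98 mm (y), through a 4 mm top, closed by flap a.
- slot_b (a point): Centre of slot b at the level of the box's top (160 mm above the table), axes as the box. The slot is 74 mm (x) by 98 mm (y), through a 4 mm top, closed by flap b.
- rack: Fixed black rack block 130 mm (x) by 160 mm (y), 22 mm tall, origin at the centre of its underside. Four pockets 13 x 64 mm, 14 mm deep (floor 8 mm above the table), at x = +-42 mm, y = +-38 mm, hold the four plates in any order, plate axes parallel to the rack's.
- reject1_mid (a point): Reject: white ceramic plate standing on edge in the rack: 10 mm thick (its own x), 60 mm wide (y), 70 mm tall (z), about 150 g. The +y upper corner is broken off: 60 mm wide up to 46 mm high, then 48 mm wide to 56 mm, 40 mm wide to the top. This point is the centre of the full 10 x 60 x 70 mm outline, 35 mm above its lower edge.
- reject2_mid (a point): Reject: white ceramic plate standing on edge in the rack: 10 mm thick (its own x), 60 mm wide (y), 70 mm tall (z), about 150 g. The -y upper corner is broken off: 60 mm wide up to 46 mm high, then 48 mm wide to 56 mm, 40 mm wide to the top. This point is the centre of the full 10 x 60 x 70 mm outline, 35 mm above its lower edge.
- good1_mid (a point): Good, whole white ceramic plate standing on edge in the rack: 10 mm thick (its own x), 60 mm wide (y), 70 mm tall (z), about 150 g. This point is the centre of the full 10 x 60 x 70 mm outline, 35 mm above its lower edge.
- good2_mid (a point): Good, whole white ceramic plate standing on edge in the rack: 10 mm thick (its own x), 60 mm wide (y), 70 mm tall (z), about 150 g. This point is the centre of the full 10 x 60 x 70 mm outline, 35 mm above its lower edge.
- jar_mid (a point): Closed jar with a white cap, 60 mm across, 85 mm tall, standing on the table; point half-way up. Bystander.
- driver: Screwdriver with a black handle lying on the table. Bystander.

How it is judged:
By the outcome, as a careful person would: the job done as asked, in the order asked, and still so for the second after the job is handed in, with the robot touching nothing.
It also fails if it takes over 72 s, if anything falls off the work surface, if the arm or the gripper's body presses on something with over 40 N, if the wrist force passes 120 N, or if a joint passes its speed limit or range.

## Working session

There is one attempt and no reset: what is moved stays moved. The work goes in short steps, Python scripts to look and compute and a shell command to move; the robot and the scene stay as the last step left them, time stands still between calls to the robot, and variables do not carry over. Pictures are saved under pics/ and viewed, at most 13 in all, crops included, and the job is handed in when it is done.

```bash
mkdir -p pics
python3 - <<'E'
from bench import r
import cv2
s=r.read_state();print({k:s[k] for k in('time','ee_pos','eef_rot','width','ft_force')})
for n in('scene','side'):
    c=r.camera(n);cv2.imwrite(f'pics/{n}0.png',c['color'][:,:,::-1]);print(n,c['mtx'].tolist(),c['R'].tolist(),c['t'].tolist())
c=r.camera('wrist');print(c['mtx'].tolist(),c['hand_eye'].tolist())
E
```

```text
{'time': 0.0, 'ee_pos': array([0.21758096, 0.58548146, 0.23273302]), 'eef_rot': array([ 1.76931392e-01,  9.84222904e-01, -7.41734515e-04, -8.47737454e-05]), 'width': 0.08673335610556338, 'ft_force': array([ 0.10758283, -0.20915545,  0.51810462])}
scene [[398.6027406383204, 0.0, 318.88158690975257], [0.0, 398.6027406383204, 198.24165989242624], [0.0, 0.0, 1.0]] [[-0.20334481144525227, 0.978918843102311, -0.01920380893280842], [0.651853995040894, 0.12071861529315335, -0.7486744186032603], [-0.7305732384966759, -0.16475713805761702, -0.6626596627617697]] [0.13626315504964934, -0.27239585057688354, 1.4330865704584161]
side [[424.7768841471019, 0.0, 321.39018148665076], [0.0, 424.7768841471019, 198.75947048360814], [0.0, 0.0, 1.0]] [[-0.9064889637548184, -0.42186528025047554, -0.01753407853020002], [-0.31842362945274116, 0.7103085082507371, -0.6277485287220959], [0.2772799141605083, -0.5634638483752088, -0.7782186972678958]] [0.4990918652688233, 0.2600003848847367, 0.7943581950041975]
[[342.60571074246997, 0.0, 324.19896787252463], [0.0, 342.60571074246997, 197.77896367887573], [0.0, 0.0, 1.0]] [[-0.0005235237254457149, -0.9529605979390446, -0.3030937556244996, 0.08299653058193543], [0.9999989029212596, -0.0009188848744372432, 0.001161811887400664, -0.0002838267890761248], [-0.001385669218489707, -0.30309281487069684, 0.9529600335242662, -0.15096656204998307], [0.0, 0.0, 0.0, 1.0]]
```

View pics/scene0.png

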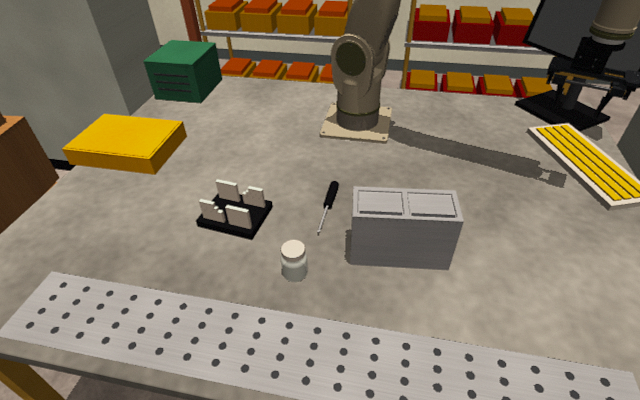

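View pics/side0.png

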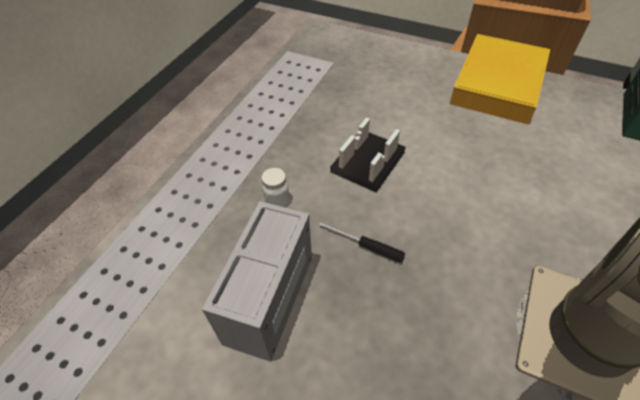

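The scene shows the rack (~235,215) with four plates, the jar (293,260), the screwdriver (328,205) and the box, whose top spans (352..460,190..218). The side view shows the rack at (368,158) and the box top at (260,255). Next I'll zoom in.

```bash
cat > h.py <<'E'
import numpy as np,cv2
from scipy.spatial.transform import Rotation as Ro
C={'scene':([[398.6027,0,318.8816],[0,398.6027,198.2417],[0,0,1]],[[-0.20334481144525227,0.978918843102311,-0.01920380893280842],[0.651853995040894,0.12071861529315335,-0.7486744186032603],[-0.7305732384966759,-0.16475713805761702,-0.6626596627617697]],[0.13626315504964934,-0.27239585057688354,1.4330865704584161]),
'side':([[424.7769,0,321.3902],[0,424.7769,198.7595],[0,0,1]],[[-0.9064889637548184,-0.42186528025047554,-0.01753407853020002],[-0.31842362945274116,0.7103085082507371,-0.6277485287220959],[0.2772799141605083,-0.5634638483752088,-0.7782186972678958]],[0.4990918652688233,0.2600003848847367,0.7943581950041975])}
def bp(cam,uv,z):
    K,R,t=map(np.array,C[cam]) if isinstance(cam,str) else cam
    d=R.T@np.linalg.solve(K,[uv[0],uv[1],1]);o=-R.T@t
    return o+d*(z-o[2])/d[2]
def wristcam(s,c):
    H=np.eye(4);H[:3,:3]=Ro.from_quat(s['eef_rot']).as_matrix();H[:3,3]=s['ee_pos']
    M=np.linalg.inv(H@c['hand_eye']);return c['mtx'],M[:3,:3],M[:3,3]
def proj(cam,X):
    K,R,t=map(np.array,C[cam]) if isinstance(cam,str) else cam
    p=K@(R@np.array(X)+t);return p[:2]/p[2]
E
python3 - <<'E'
import cv2,numpy as np
from h import *
a=cv2.imread('pics/scene0.png');b=cv2.imread('pics/side0.png')
f=lambda i,x,y,w,h,k:cv2.resize(i[y:y+h,x:x+w],None,fx=k,fy=k,interpolation=cv2.INTER_CUBIC)
top=np.hstack([f(a,190,170,100,72,4),f(b,320,110,100,72,4)])
bot=np.hstack([f(a,340,180,130,100,3),np.zeros((300,20,3),np.uint8),f(b,200,190,130,100,3)])
cv2.imwrite('pics/z.png',np.vstack([top,np.pad(bot,((0,0),(0,0),(0,0)))]))
E
```

```text
(no output)
```

View pics/z.png

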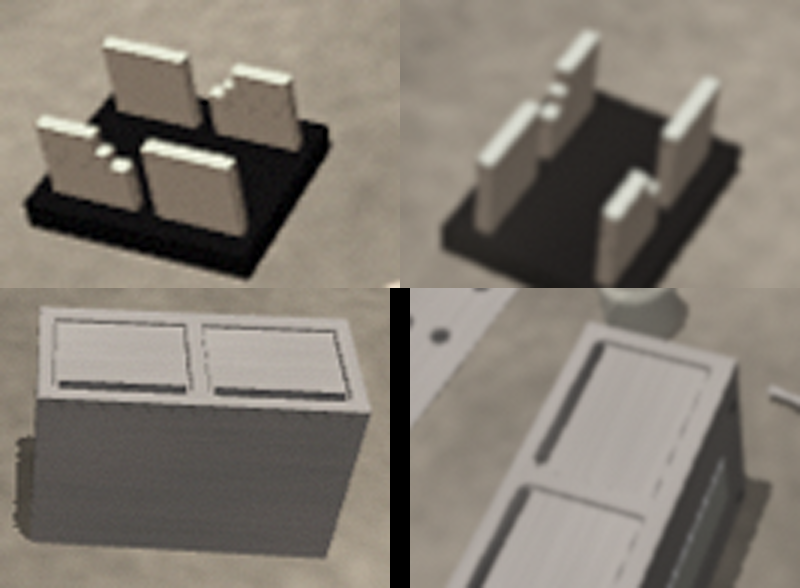

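Run:
```python
from h import *
np.set_printoptions(precision=4,suppress=True)
P=lambda n,c,uv,z:print(n,bp(c,uv,z))
for n,uv in dict(bl=(354,186.3),br=(455.7,190.7),fr=(463,220.7),fl=(352.7,216.7)).items():P('box '+n,'scene',uv,.16)
for uv in((260,201.7),(309,214)):P('box side','side',uv,.16)
for n,uv in dict(fl=(197,221.3),fr=(252.5,236),br=(272,201.8),bl=(216,194)).items():P('rack '+n,'scene',uv,.022)
for uv in((330.8,168),(405,147.5)):P('rack side','side',uv,.022)
P('FLplate top left','scene',(199.5,199.5),.078);P('FL low right','scene',(222.5,211),.054)
P('BR top right','scene',(264,188.5),.078)
P('jar cap','scene',(293,248),.085);P('driver tip','scene',(320,233),.01);P('driver butt','scene',(335,182),.02)
```

```text
box bl [0.5483 0.0603 0.16  ]
box br [0.5224 0.2874 0.16  ]
box fr [0.618  0.2976 0.16  ]
box fl [0.6482 0.0715 0.16  ]
box side [0.643  0.0715 0.16  ]
box side [0.5451 0.0595 0.16  ]
rack fl [ 0.5979 -0.3386  0.022 ]
rack fr [ 0.6208 -0.179   0.022 ]
rack br [ 0.4892 -0.168   0.022 ]
rack bl [ 0.4865 -0.3325  0.022 ]
rack side [ 0.6086 -0.1806  0.022 ]
rack side [ 0.4643 -0.3233  0.022 ]
FLplate top left [ 0.5734 -0.3296  0.078 ]
FL low right [ 0.5797 -0.2692  0.054 ]
BR top right [ 0.5017 -0.1804  0.078 ]
jar cap [ 0.6934 -0.0518  0.085 ]
driver tip [ 0.5684 -0.018   0.01  ]
driver butt [ 0.3715 -0.0141  0.02  ]
```

Box: centre ≈(.583,.179), yaw ≈+6.5°, giving slot a ≈(.577,.233) and slot b ≈(.589,.124). Rack: centre ≈(.542,-.2525), yaw ≈-7°. The rejects are front-left (+x,-y) ≈(.578,-.297) and back-right ≈(.505,-.210). These sizes and heights agree with the description. First I'll close the gripper, turn it and go to slot a to feel the flap.

```bash
cat > plan.py <<'E'
import sys
from h import *
from bench import r
# x y z yaw_of_tool_y(deg): prints turn units and shift units (tool axes after the turn)
s=r.read_state();R=Ro.from_quat(s['eef_rot']).as_matrix();p=s['ee_pos']
yaw=np.degrees(np.arctan2(R[1,1],R[0,1]))
print('t',round(s['time'],2),'pos',p.round(4),'yaw',round(yaw,2),'tilt',R[:,2].round(3),'F',np.round(s['ft_force'],1),'w',round(s['width'],4),'g',round(s['grip_force'],1))
if len(sys.argv)>1:
    x,y,z,a=map(float,sys.argv[1:5]);a_=np.radians(a)
    Y=np.array([np.cos(a_),np.sin(a_),0]);X=np.array([-np.sin(a_),np.cos(a_),0]);d=np.array([x,y,z])-p
    print('az',round((yaw-a)/6,2),'dx,dy,dz',np.round([d@X/.03,d@Y/.03,-d[2]/.03],2))
E
O='{"claw":1,"az":1}'; python3 -m crank '[{"claw":1,"az":1},{"claw":1,"az":1},{"claw":1,"az":1},{"claw":1,"az":1},{"claw":1,"az":1},{"claw":1,"az":1},{"claw":1,"az":1},{"claw":1,"az":1}]' 10
python3 -m crank '[{"claw":1,"az":1},{"claw":1,"az":1},{"claw":1,"az":0.5},{"claw":1}]'
python3 plan.py .577 .233 .20 6.5
```

```text
t 0.15 pos [0.2176 0.5856 0.2329] yaw 69.62 tilt [-0.    -0.001 -1.   ] F [0.  0.5 0.8] w 0.0869 g 0.0
az 10.52 dx,dy,dz [-13.03  10.57   1.1 ]invalid input at $[0]: expected keys claw, dx, dy, dz, ax, ay, az
invalid input at $[0]: expected keys claw, dx, dy, dz, ax, ay, az
```

```bash
python3 -m crank '[{"claw":1,"dx":0,"dy":0,"dz":0,"ax":0,"ay":0,"az":1},{"claw":1,"dx":0,"dy":0,"dz":0,"ax":0,"ay":0,"az":1},{"claw":1,"dx":0,"dy":0,"dz":0,"ax":0,"ay":0,"az":1},{"claw":1,"dx":0,"dy":0,"dz":0,"ax":0,"ay":0,"az":1},{"claw":1,"dx":0,"dy":0,"dz":0,"ax":0,"ay":0,"az":1},{"claw":1,"dx":0,"dy":0,"dz":0,"ax":0,"ay":0,"az":1},{"claw":1,"dx":0,"dy":0,"dz":0,"ax":0,"ay":0,"az":1},{"claw":1,"dx":0,"dy":0,"dz":0,"ax":0,"ay":0,"az":1}]' 10
python3 -m crank '[{"claw":1,"dx":0,"dy":0,"dz":0,"ax":0,"ay":0,"az":1},{"claw":1,"dx":0,"dy":0,"dz":0,"ax":0,"ay":0,"az":1},{"claw":1,"dx":0,"dy":0,"dz":0,"ax":0,"ay":0,"az":0.5},{"claw":1,"dx":-0.8,"dy":0.65,"dz":0,"ax":0,"ay":0,"az":0},{"claw":1,"dx":-0.8,"dy":0.65,"dz":0,"ax":0,"ay":0,"az":0},{"claw":1,"dx":-0.8,"dy":0.65,"dz":0,"ax":0,"ay":0,"az":0},{"claw":1,"dx":-0.8,"dy":0.65,"dz":0,"ax":0,"ay":0,"az":0},{"claw":1,"dx":-0.8,"dy":0.65,"dz":0,"ax":0,"ay":0,"az":0}]'
python3 plan.py .577 .233 .20 6.5
```

```text
time: 0.82
ee_pos: [0.2176, 0.5857, 0.2332]
eef_rot: [0.564, 0.826, -0.0, 0.0]
ft_force: [-1.1, -0.0, -0.5]
width: 0.0417
grip_force: 0.0
time: 1.48
ee_pos: [0.3292, 0.4766, 0.2333]
eef_rot: [0.665, 0.747, -0.0, 0.0]
ft_force: [0.2, -0.1, 0.7]
width: 0.0006
grip_force: 0.0
t 1.48 pos [0.3292 0.4766 0.2333] yaw 6.62 tilt [-0. -0. -1.] F [ 0.2 -0.1  0.7] w 0.0006 g 0.0
az 0.02 dx,dy,dz [-9.    7.29  1.11]
```

```bash
python3 -m crank '[{"claw":1,"dx":-1,"dy":0.81,"dz":0,"ax":0,"ay":0,"az":0},{"claw":1,"dx":-1,"dy":0.81,"dz":0,"ax":0,"ay":0,"az":0},{"claw":1,"dx":-1,"dy":0.81,"dz":0,"ax":0,"ay":0,"az":0},{"claw":1,"dx":-1,"dy":0.81,"dz":0,"ax":0,"ay":0,"az":0},{"claw":1,"dx":-1,"dy":0.81,"dz":0,"ax":0,"ay":0,"az":0},{"claw":1,"dx":-1,"dy":0.81,"dz":0,"ax":0,"ay":0,"az":0},{"claw":1,"dx":-1,"dy":0.81,"dz":0,"ax":0,"ay":0,"az":0},{"claw":1,"dx":-1,"dy":0.81,"dz":0,"ax":0,"ay":0,"az":0}]'
python3 -m crank '[{"claw":1,"dx":-0.9,"dy":0.8,"dz":0.5,"ax":0,"ay":0,"az":0},{"claw":1,"dx":0,"dy":0,"dz":0.6,"ax":0,"ay":0,"az":0},{"claw":1,"dx":0,"dy":0,"dz":0,"ax":0,"ay":0,"az":0},{"claw":1,"dx":0,"dy":0,"dz":0,"ax":0,"ay":0,"az":0}]'
python3 plan.py .577 .233 .171 6.5
python3 - <<'E'
from bench import r
import cv2
from h import *
s=r.read_state();c=r.camera('wrist');cam=wristcam(s,c);i=c['color'][:,:,::-1].copy()
X=np.array([.9936,.113,0]);Y=np.array([-.113,.9936,0]);B=np.array([.583,.1787,.16])
for sy in(55,-55):
  for a,b in((-37,-49),(37,-49),(37,49),(-37,49)):
    u=proj(cam,B+X*a/1e3+Y*(sy+b)/1e3);print(u.round())
    if 0<u[0]<640 and 0<u[1]<400:cv2.circle(i,tuple(int(v) for v in u),3,(0,0,255),1)
cv2.imwrite('pics/w1.png',i)
E
```

```text
time: 2.15
ee_pos: [0.5501, 0.2604, 0.2335]
eef_rot: [0.665, 0.747, 0.0, -0.0]
ft_force: [-0.0, 0.5, 0.4]
width: 0.0004
grip_force: 0.0
time: 2.48
ee_pos: [0.5753, 0.2379, 0.1996]
eef_rot: [0.665, 0.747, -0.001, -0.001]
ft_force: [-0.5, 1.3, 0.5]
width: 0.0006
grip_force: 0.0
t 2.48 pos [0.5753 0.2379 0.1996] yaw 6.61 tilt [-0.002 -0.001 -1.   ] F [-0.5  1.3  0.5] w 0.0006 g 0.0
az 0.02 dx,dy,dz [-0.17  0.04  0.95]
[268. 310.]
[382. 310.]
[391. 162.]
[259. 161.]
[275. 435.]
[374. 436.]
[381. 325.]
[269. 325.]
```

View pics/w1.png

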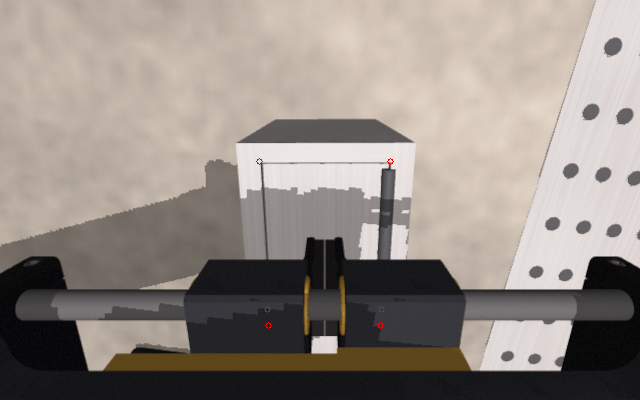

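The wrist view shows slot a's far edge at (262–391,162), matching the predicted corners to about 1 mm. Now I'll press down gently.

```bash
python3 -m crank '[{"claw":1,"dx":-0.1,"dy":0,"dz":0.5,"ax":0,"ay":0,"az":0},{"claw":1,"dx":0,"dy":0,"dz":0.45,"ax":0,"ay":0,"az":0},{"claw":1,"dx":0,"dy":0,"dz":0,"ax":0,"ay":0,"az":0}]'
python3 -m crank '[{"claw":1,"dx":0,"dy":0,"dz":0.1,"ax":0,"ay":0,"az":0},{"claw":1,"dx":0,"dy":0,"dz":0.1,"ax":0,"ay":0,"az":0},{"claw":1,"dx":0,"dy":0,"dz":0,"ax":0,"ay":0,"az":0}]'
python3 -m crank '[{"claw":1,"dx":0,"dy":0,"dz":0.07,"ax":0,"ay":0,"az":0},{"claw":1,"dx":0,"dy":0,"dz":0.07,"ax":0,"ay":0,"az":0},{"claw":1,"dx":0,"dy":0,"dz":0,"ax":0,"ay":0,"az":0}]'
```

```text
time: 2.78
ee_pos: [0.575, 0.236, 0.1709]
eef_rot: [0.664, 0.747, -0.001, -0.001]
ft_force: [-1.0, 0.4, 0.0]
width: 0.0004
grip_force: 0.0
time: 3.03
ee_pos: [0.5765, 0.236, 0.167]
eef_rot: [0.665, 0.747, 0.001, -0.0]
ft_force: [-0.5, 1.3, 2.0]
width: 0.0004
grip_force: 1.2
time: 3.28
ee_pos: [0.5767, 0.2352, 0.1621]
eef_rot: [0.665, 0.747, 0.001, 0.0]
ft_force: [0.6, 2.3, 2.4]
width: 0.0005
grip_force: 1.4
```

```bash
python3 -m crank '[{"claw":1,"dx":0,"dy":0,"dz":0.15,"ax":0,"ay":0,"az":0},{"claw":1,"dx":0,"dy":0,"dz":0.15,"ax":0,"ay":0,"az":0},{"claw":1,"dx":0,"dy":0,"dz":0,"ax":0,"ay":0,"az":0}]'
```

```text
time: 3.53
ee_pos: [0.5762, 0.2344, 0.1519]
eef_rot: [0.665, 0.747, -0.001, -0.0]
ft_force: [-0.6, 0.9, 4.1]
width: 0.0004
grip_force: 1.8
```

Slot a's flap gave 17 mm at 4 N, so its tray is the empty one and I'll use it. Next I'll rise and move to a look pose by the rack, opening the gripper on the way.

```bash
python3 -m crank '[{"claw":1,"dx":0,"dy":0,"dz":-0.8,"ax":0,"ay":0,"az":0},{"claw":1,"dx":0,"dy":0,"dz":-1,"ax":0,"ay":0,"az":0},{"claw":1,"dx":0,"dy":0,"dz":-0.9,"ax":0,"ay":0,"az":0},{"claw":0,"dx":0,"dy":0,"dz":0,"ax":0,"ay":0,"az":1},{"claw":0,"dx":0,"dy":0,"dz":0,"ax":0,"ay":0,"az":1},{"claw":0,"dx":0,"dy":0,"dz":0,"ax":0,"ay":0,"az":0.25},{"claw":0,"dx":0,"dy":0,"dz":0,"ax":0,"ay":0,"az":0}]'
python3 plan.py .545 -.37 .2 -7
```

```text
time: 4.12
ee_pos: [0.576, 0.2344, 0.2331]
eef_rot: [0.749, 0.663, -0.001, -0.0]
ft_force: [0.2, -0.5, -0.5]
width: 0.0193
grip_force: 0.0
t 4.12 pos [0.576  0.2344 0.2331] yaw -6.98 tilt [-0.001 -0.001 -1.   ] F [ 0.2 -0.5 -0.5] w 0.0193 g 0.0
az 0.0 dx,dy,dz [-20.12   1.43   1.1 ]
```

```bash
python3 -m crank '[{"claw":0,"dx":-1,"dy":0.07,"dz":0,"ax":0,"ay":0,"az":0},{"claw":0,"dx":-1,"dy":0.07,"dz":0,"ax":0,"ay":0,"az":0},{"claw":0,"dx":-1,"dy":0.07,"dz":0,"ax":0,"ay":0,"az":0},{"claw":0,"dx":-1,"dy":0.07,"dz":0,"ax":0,"ay":0,"az":0},{"claw":0,"dx":-1,"dy":0.07,"dz":0,"ax":0,"ay":0,"az":0},{"claw":0,"dx":-1,"dy":0.07,"dz":0,"ax":0,"ay":0,"az":0},{"claw":0,"dx":-1,"dy":0.07,"dz":0,"ax":0,"ay":0,"az":0},{"claw":0,"dx":-1,"dy":0.07,"dz":0,"ax":0,"ay":0,"az":0}]'
python3 -m crank '[{"claw":0,"dx":-1,"dy":0.07,"dz":0,"ax":0,"ay":0,"az":0},{"claw":0,"dx":-1,"dy":0.07,"dz":0,"ax":0,"ay":0,"az":0},{"claw":0,"dx":-1,"dy":0.07,"dz":0,"ax":0,"ay":0,"az":0},{"claw":0,"dx":-1,"dy":0.07,"dz":0,"ax":0,"ay":0,"az":0},{"claw":0,"dx":-1,"dy":0.07,"dz":0,"ax":0,"ay":0,"az":0},{"claw":0,"dx":-1,"dy":0.07,"dz":0,"ax":0,"ay":0,"az":0},{"claw":0,"dx":-1,"dy":0.07,"dz":0,"ax":0,"ay":0,"az":0},{"claw":0,"dx":-1,"dy":0.07,"dz":0,"ax":0,"ay":0,"az":0}]'
python3 -m crank '[{"claw":0,"dx":-1,"dy":0.07,"dz":0.3,"ax":0,"ay":0,"az":0},{"claw":0,"dx":-1,"dy":0.07,"dz":0.3,"ax":0,"ay":0,"az":0},{"claw":0,"dx":-1,"dy":0.07,"dz":0.3,"ax":0,"ay":0,"az":0},{"claw":0,"dx":-1,"dy":0.07,"dz":0.2,"ax":0,"ay":0,"az":0},{"claw":0,"dx":0,"dy":0,"dz":0,"ax":0,"ay":0,"az":0},{"claw":0,"dx":0,"dy":0,"dz":0,"ax":0,"ay":0,"az":0}]'
python3 plan.py
python3 - <<'E'
from bench import r
import cv2
from h import *
s=r.read_state();c=r.camera('wrist');cam=wristcam(s,c);i=c['color'][:,:,::-1].copy()
np.savez('w2.npz',K=cam[0],R=cam[1],t=cam[2])
a=np.radians(-7);X=np.array([np.cos(a),np.sin(a),0]);Y=np.array([-np.sin(a),np.cos(a),0]);B=np.array([.542,-.2525,.078])
for sx in(42,-42):
 for sy in(38,-38):
  for q,b in((-5,-30),(5,-30),(5,30),(-5,30)):
    u=proj(cam,B+X*(sx+q)/1e3+Y*(sy+b)/1e3)
    if 0<u[0]<640 and 0<u[1]<400:cv2.circle(i,tuple(int(v) for v in u),2,(0,0,255),-1)
cv2.imwrite('pics/w2.png',i)
E
```

```text
time: 4.78
ee_pos: [0.5636, -0.0071, 0.2333]
eef_rot: [0.748, 0.664, -0.0, -0.0]
ft_force: [0.8, -0.2, 0.0]
width: 0.0434
grip_force: 0.0
time: 5.45
ee_pos: [0.5515, -0.2471, 0.2332]
eef_rot: [0.748, 0.664, -0.0, -0.001]
ft_force: [-0.2, 0.0, 1.0]
width: 0.0435
grip_force: 0.0
time: 5.95
ee_pos: [0.5444, -0.3679, 0.1995]
eef_rot: [0.749, 0.662, -0.001, -0.001]
ft_force: [0.9, 0.1, -1.4]
width: 0.0434
grip_force: 0.0
t 5.95 pos [ 0.5444 -0.3679  0.1995] yaw -7.03 tilt [-0.003  0.    -1.   ] F [ 0.9  0.1 -1.4] w 0.0434 g 0.0
```

View pics/w2.png

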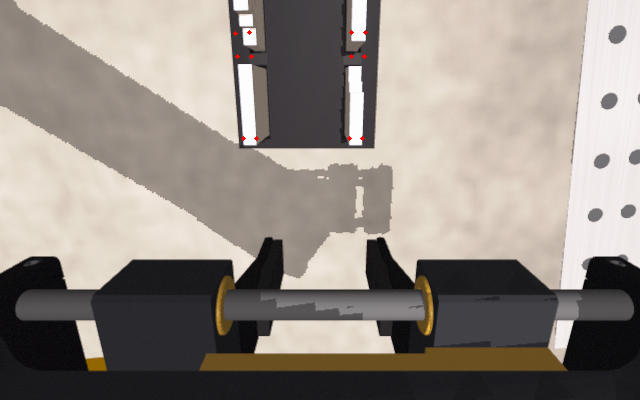

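The wrist view shows all four pockets: the reject1 top runs from (355,145) to (355,66), and reject2's steps are at (249,37) and (246,20). My prediction is off by 6 px along y.

```bash
python3 - <<'E'
from h import *
d=np.load('w2.npz');cam=(d['K'],d['R'],d['t'])
for n,uv,z in(('r1 -y edge',(355.5,145.5),.078),('r1 far step',(355,66),.054),('good -y edge',(249.5,145.5),.078),('r2 -y low step',(250,45),.054)):print(n,bp(cam,uv,z).round(4))
E
python3 plan.py .577 -.303 .052 -7
```

```text
r1 -y edge [ 0.5745 -0.3306  0.078 ]
r1 far step [ 0.5819 -0.2705  0.054 ]
good -y edge [ 0.4908 -0.3203  0.078 ]
r2 -y low step [ 0.5005 -0.2447  0.054 ]
t 6.0 pos [ 0.5455 -0.3662  0.1999] yaw -6.9 tilt [-0.002  0.001 -1.   ] F [ 0.6  0.9 -0.4] w 0.0435 g 0.0
az 0.02 dx,dy,dz [2.22 0.79 4.93]
```

```bash
python3 -m crank '[{"claw":0.2,"dx":1,"dy":0.4,"dz":0,"ax":0,"ay":0,"az":0},{"claw":0.2,"dx":1,"dy":0.4,"dz":0,"ax":0,"ay":0,"az":0},{"claw":0.2,"dx":0.2,"dy":0,"dz":0.5,"ax":0,"ay":0,"az":0},{"claw":0.2,"dx":0,"dy":0,"dz":1,"ax":0,"ay":0,"az":0},{"claw":0.2,"dx":0,"dy":0,"dz":1,"ax":0,"ay":0,"az":0},{"claw":0.2,"dx":0,"dy":0,"dz":0.5,"ax":0,"ay":0,"az":0},{"claw":0.2,"dx":0,"dy":0,"dz":0,"ax":0,"ay":0,"az":0}]' 15
python3 plan.py .578 -.3035 .052 -7
```

```text
time: 6.58
ee_pos: [0.5767, -0.3001, 0.1071]
eef_rot: [0.747, 0.665, -0.001, -0.003]
ft_force: [0.8, 0.6, 0.4]
width: 0.0351
grip_force: 0.0
t 6.58 pos [ 0.5767 -0.3001  0.1071] yaw -6.7 tilt [-0.005  0.003 -1.   ] F [0.8 0.6 0.4] w 0.0351 g 0.0
az 0.05 dx,dy,dz [-0.11  0.06  1.84]
```

```bash
python3 -m crank '[{"claw":0.2,"dx":-0.1,"dy":0.05,"dz":0.6,"ax":0,"ay":0,"az":0.05},{"claw":0.2,"dx":0,"dy":0,"dz":0.7,"ax":0,"ay":0,"az":0},{"claw":0.2,"dx":0,"dy":0,"dz":0.55,"ax":0,"ay":0,"az":0},{"claw":0.2,"dx":0,"dy":0,"dz":0,"ax":0,"ay":0,"az":0},{"claw":1,"dx":0,"dy":0,"dz":0,"ax":0,"ay":0,"az":0},{"claw":1,"dx":0,"dy":0,"dz":0,"ax":0,"ay":0,"az":0},{"claw":1,"dx":0,"dy":0,"dz":0,"ax":0,"ay":0,"az":0},{"claw":1,"dx":0,"dy":0,"dz":0,"ax":0,"ay":0,"az":0}]' 15
python3 -m crank '[{"claw":1,"dx":0,"dy":0,"dz":0,"ax":0,"ay":0,"az":0},{"claw":1,"dx":0,"dy":0,"dz":0,"ax":0,"ay":0,"az":0},{"claw":1,"dx":0,"dy":0,"dz":0,"ax":0,"ay":0,"az":0}]'
```

```text
time: 7.25
ee_pos: [0.5798, -0.3066, 0.0568]
eef_rot: [0.75, 0.662, 0.001, 0.001]
ft_force: [0.2, -0.5, 0.3]
width: 0.0159
grip_force: 0.0
time: 7.5
ee_pos: [0.5786, -0.3065, 0.0561]
eef_rot: [0.75, 0.661, -0.0, -0.0]
ft_force: [-4.6, 1.8, 5.9]
width: 0.0099
grip_force: 14.9
```

Gripped (9.9 mm, 15 N). Lift.

```bash
python3 -m crank '[{"claw":1,"dx":0,"dy":0,"dz":-0.4,"ax":0,"ay":0,"az":0},{"claw":1,"dx":0,"dy":0,"dz":-0.8,"ax":0,"ay":0,"az":0},{"claw":1,"dx":0,"dy":0,"dz":-1,"ax":0,"ay":0,"az":0},{"claw":1,"dx":0,"dy":0,"dz":-1,"ax":0,"ay":0,"az":0},{"claw":1,"dx":0,"dy":0,"dz":-1,"ax":0,"ay":0,"az":0},{"claw":1,"dx":0,"dy":0,"dz":-1,"ax":0,"ay":0,"az":0},{"claw":1,"dx":0,"dy":0,"dz":-1,"ax":0,"ay":0,"az":0},{"claw":1,"dx":0,"dy":0,"dz":-0.8,"ax":0,"ay":0,"az":0}]' 20
python3 plan.py .572 .2325 .26 -7
```

```text
time: 8.17
ee_pos: [0.5791, -0.3067, 0.2689]
eef_rot: [0.75, 0.661, 0.001, 0.001]
ft_force: [0.7, -0.4, -1.5]
width: 0.01
grip_force: 20.0
t 8.17 pos [ 0.5791 -0.3067  0.2689] yaw -7.21 tilt [ 0.002 -0.001 -1.   ] F [ 0.7 -0.4 -1.5] w 0.01 g 20.0
az -0.03 dx,dy,dz [17.81 -2.43  0.3 ]
```

```bash
python3 -m crank '[{"claw":1,"dx":1,"dy":-0.13,"dz":0,"ax":0,"ay":0,"az":0},{"claw":1,"dx":1,"dy":-0.13,"dz":0,"ax":0,"ay":0,"az":0},{"claw":1,"dx":1,"dy":-0.13,"dz":0,"ax":0,"ay":0,"az":0},{"claw":1,"dx":1,"dy":-0.13,"dz":0,"ax":0,"ay":0,"az":0},{"claw":1,"dx":1,"dy":-0.13,"dz":0,"ax":0,"ay":0,"az":0},{"claw":1,"dx":1,"dy":-0.13,"dz":0,"ax":0,"ay":0,"az":0},{"claw":1,"dx":1,"dy":-0.13,"dz":0,"ax":0,"ay":0,"az":0},{"claw":1,"dx":1,"dy":-0.13,"dz":0,"ax":0,"ay":0,"az":0}]'
python3 -m crank '[{"claw":1,"dx":1,"dy":-0.13,"dz":0,"ax":0,"ay":0,"az":0},{"claw":1,"dx":1,"dy":-0.13,"dz":0,"ax":0,"ay":0,"az":0},{"claw":1,"dx":1,"dy":-0.13,"dz":0,"ax":0,"ay":0,"az":0},{"claw":1,"dx":1,"dy":-0.13,"dz":0,"ax":0,"ay":0,"az":0},{"claw":1,"dx":1,"dy":-0.13,"dz":0,"ax":0,"ay":0,"az":0},{"claw":1,"dx":1,"dy":-0.13,"dz":0,"ax":0,"ay":0,"az":0},{"claw":1,"dx":1,"dy":-0.13,"dz":0,"ax":0,"ay":0,"az":0},{"claw":1,"dx":1,"dy":-0.13,"dz":0,"ax":0,"ay":0,"az":0}]'
python3 -m crank '[{"claw":1,"dx":0.8,"dy":-0.13,"dz":0,"ax":0,"ay":0,"az":0},{"claw":1,"dx":0.6,"dy":-0.1,"dz":0,"ax":0,"ay":0,"az":0},{"claw":1,"dx":0,"dy":0,"dz":0,"ax":0,"ay":0,"az":-1},{"claw":1,"dx":0,"dy":0,"dz":0,"ax":0,"ay":0,"az":-1},{"claw":1,"dx":0,"dy":0,"dz":0,"ax":0,"ay":0,"az":-0.28},{"claw":1,"dx":0,"dy":0,"dz":0,"ax":0,"ay":0,"az":0},{"claw":1,"dx":0,"dy":0,"dz":0,"ax":0,"ay":0,"az":0}]'
python3 plan.py .5727 .2267 .22 6.5
```

```text
time: 8.83
ee_pos: [0.5779, -0.0631, 0.2663]
eef_rot: [0.75, 0.661, 0.001, 0.0]
ft_force: [0.6, 0.2, -1.0]
width: 0.0101
grip_force: 20.0
time: 9.5
ee_pos: [0.577, 0.1789, 0.2664]
eef_rot: [0.75, 0.661, 0.001, 0.0]
ft_force: [0.7, -0.7, -0.8]
width: 0.0097
grip_force: 20.0
time: 10.08
ee_pos: [0.5757, 0.22, 0.266]
eef_rot: [0.667, 0.745, 0.0, 0.0]
ft_force: [-0.1, -0.1, -1.9]
width: 0.0099
grip_force: 20.0
t 10.08 pos [0.5757 0.22   0.266 ] yaw 6.38 tilt [ 0.001  0.    -1.   ] F [-0.1 -0.1 -1.9] w 0.0099 g 20.0
az -0.02 dx,dy,dz [ 0.23 -0.07  1.53]
```

```bash
python3 -m crank '[{"claw":1,"dx":0.2,"dy":-0.07,"dz":0.5,"ax":0,"ay":0,"az":0},{"claw":1,"dx":0,"dy":0,"dz":0.5,"ax":0,"ay":0,"az":0},{"claw":1,"dx":0,"dy":0,"dz":0.5,"ax":0,"ay":0,"az":0},{"claw":1,"dx":0,"dy":0,"dz":0.3,"ax":0,"ay":0,"az":0},{"claw":1,"dx":0,"dy":0,"dz":0.3,"ax":0,"ay":0,"az":0},{"claw":1,"dx":0,"dy":0,"dz":0.3,"ax":0,"ay":0,"az":0}]' 25
python3 -m crank '[{"claw":1,"dx":0,"dy":0,"dz":0.3,"ax":0,"ay":0,"az":0},{"claw":1,"dx":0,"dy":0,"dz":0.3,"ax":0,"ay":0,"az":0},{"claw":1,"dx":0,"dy":0,"dz":0.3,"ax":0,"ay":0,"az":0},{"claw":1,"dx":0,"dy":0,"dz":0.3,"ax":0,"ay":0,"az":0},{"claw":1,"dx":0,"dy":0,"dz":0,"ax":0,"ay":0,"az":0}]'
python3 plan.py .5727 .2267 .121 6.5
```

```text
time: 10.58
ee_pos: [0.5733, 0.2259, 0.1936]
eef_rot: [0.666, 0.746, 0.001, 0.0]
ft_force: [1.3, 0.1, 2.5]
width: 0.0097
grip_force: 25.0
time: 11.0
ee_pos: [0.5716, 0.2257, 0.155]
eef_rot: [0.666, 0.746, -0.002, -0.001]
ft_force: [-3.5, 0.2, -1.4]
width: 0.0097
grip_force: 25.0
t 11.0 pos [0.5716 0.2257 0.155 ] yaw 6.5 tilt [-0.003 -0.001 -1.   ] F [-3.5  0.2 -1.4] w 0.0097 g 25.0
az 0.0 dx,dy,dz [0.03 0.04 1.13]
```

```bash
python3 -m crank '[{"claw":1,"dx":0,"dy":0,"dz":0.3,"ax":0,"ay":0,"az":0},{"claw":1,"dx":0,"dy":0,"dz":0.3,"ax":0,"ay":0,"az":0},{"claw":1,"dx":0,"dy":0,"dz":0.3,"ax":0,"ay":0,"az":0},{"claw":1,"dx":0,"dy":0,"dz":0.3,"ax":0,"ay":0,"az":0},{"claw":1,"dx":0,"dy":0,"dz":0,"ax":0,"ay":0,"az":0},{"claw":1,"dx":0,"dy":0,"dz":0,"ax":0,"ay":0,"az":0}]'
python3 plan.py .5727 .2267 .119 6.5
python3 - <<'E'
from bench import r
import cv2,numpy as np
a=r.camera('wrist')['color'][100:400,150:500,::-1];b=r.camera('side')['color'][150:300,180:380,::-1]
cv2.imwrite('pics/w3.png',np.hstack([a,cv2.resize(b,(400,300))]))
E
```

```text
time: 11.5
ee_pos: [0.5719, 0.2257, 0.1202]
eef_rot: [0.666, 0.746, -0.001, -0.001]
ft_force: [-4.3, -1.2, -1.8]
width: 0.0096
grip_force: 27.8
t 11.5 pos [0.5719 0.2257 0.1202] yaw 6.5 tilt [-0.002 -0.001 -1.   ] F [-4.3 -1.2 -1.8] w 0.0096 g 27.8
az -0.0 dx,dy,dz [0.03 0.03 0.04]
```

View pics/w3.png

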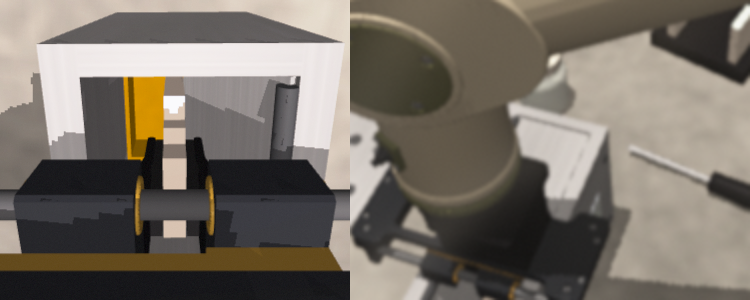

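The wrist view shows the plate hanging through slot a with the flap swung down on the right, its edge near the plate's +x face, and the tray's yellow rim at (145,110). I'll shift slightly to +x so that the finger carries the flap, then release partway.

```bash
python3 -m crank '[{"claw":1,"dx":0,"dy":0.1,"dz":0.1,"ax":0,"ay":0,"az":0},{"claw":1,"dx":0,"dy":0.1,"dz":0.05,"ax":0,"ay":0,"az":0},{"claw":1,"dx":0,"dy":0,"dz":0,"ax":0,"ay":0,"az":0},{"claw":0.35,"dx":0,"dy":0,"dz":0,"ax":0,"ay":0,"az":0},{"claw":0.35,"dx":0,"dy":0,"dz":0,"ax":0,"ay":0,"az":0},{"claw":0.35,"dx":0,"dy":0,"dz":0,"ax":0,"ay":0,"az":0},{"claw":0.35,"dx":0,"dy":0,"dz":0,"ax":0,"ay":0,"az":0},{"claw":0.35,"dx":0,"dy":0,"dz":0,"ax":0,"ay":0,"az":0}]'
python3 -m crank '[{"claw":0.35,"dx":0,"dy":0,"dz":0,"ax":0,"ay":0,"az":0},{"claw":0.35,"dx":0,"dy":0,"dz":0,"ax":0,"ay":0,"az":0},{"claw":0.35,"dx":0,"dy":0,"dz":0,"ax":0,"ay":0,"az":0},{"claw":0.35,"dx":0,"dy":0,"dz":0,"ax":0,"ay":0,"az":0},{"claw":0.35,"dx":0,"dy":0,"dz":0,"ax":0,"ay":0,"az":0},{"claw":0.35,"dx":0,"dy":0,"dz":0,"ax":0,"ay":0,"az":0}]'
python3 - <<'E'
from bench import r
import cv2,numpy as np
a=r.camera('wrist')['color'][100:400,150:500,::-1]
cv2.imwrite('pics/w4.png',cv2.resize(a,None,fx=1.7,fy=1.7))
E
```

```text
time: 12.27
ee_pos: [0.5784, 0.2266, 0.1166]
eef_rot: [0.666, 0.746, -0.0, -0.0]
ft_force: [-4.0, -0.7, -2.1]
width: 0.0271
grip_force: 2.1
time: 12.77
ee_pos: [0.5787, 0.2267, 0.1168]
eef_rot: [0.666, 0.746, 0.0, -0.0]
ft_force: [-4.9, -0.4, -2.1]
width: 0.0282
grip_force: 2.1
```

View pics/w4.png

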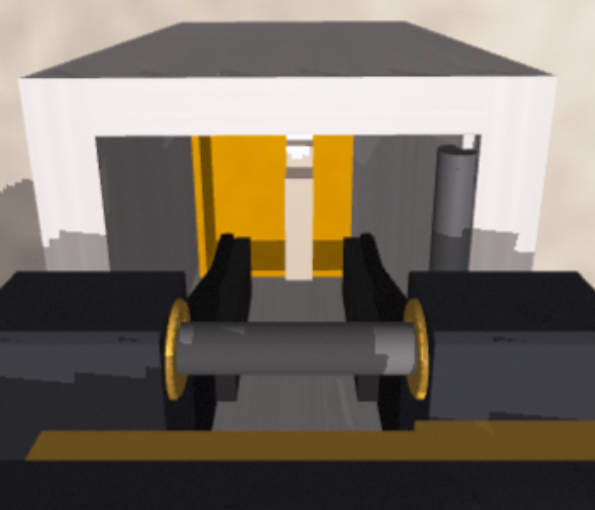

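Plate 1 has dropped and stands upright in the tray: its 10 mm strip at (298,180–280) scales to z≈.07, below the fingertips. The fingers still hold the flap at the right. I'll withdraw and go for reject2, centre ≈(.504,-.215).

```bash
python3 -m crank '[{"claw":0.35,"dx":0,"dy":0,"dz":-0.5,"ax":0,"ay":0,"az":0},{"claw":0.35,"dx":0,"dy":0,"dz":-0.7,"ax":0,"ay":0,"az":0},{"claw":0.35,"dx":0,"dy":0,"dz":-0.7,"ax":0,"ay":0,"az":0},{"claw":0.35,"dx":0,"dy":0,"dz":-1,"ax":0,"ay":0,"az":0},{"claw":0.35,"dx":0,"dy":0,"dz":-1,"ax":0,"ay":0,"az":0},{"claw":0.2,"dx":0,"dy":0,"dz":0,"ax":0,"ay":0,"az":1},{"claw":0.2,"dx":0,"dy":0,"dz":0,"ax":0,"ay":0,"az":1},{"claw":0.2,"dx":0,"dy":0,"dz":0,"ax":0,"ay":0,"az":0.25}]'
python3 plan.py .5044 -.212 .15 -7
```

```text
time: 13.48
ee_pos: [0.5805, 0.2267, 0.2357]
eef_rot: [0.751, 0.66, 0.002, 0.001]
ft_force: [-0.4, 0.6, -0.2]
width: 0.0341
grip_force: 0.0
t 13.48 pos [0.5805 0.2267 0.2357] yaw -7.4 tilt [ 0.005  0.002 -1.   ] F [-0.4  0.6 -0.2] w 0.0341 g 0.0
az -0.07 dx,dy,dz [-14.82  -0.74   2.86]
```

```bash
python3 -m crank '[{"claw":0.2,"dx":-1,"dy":-0.05,"dz":0,"ax":0,"ay":0,"az":0},{"claw":0.2,"dx":-1,"dy":-0.05,"dz":0,"ax":0,"ay":0,"az":0},{"claw":0.2,"dx":-1,"dy":-0.05,"dz":0,"ax":0,"ay":0,"az":0},{"claw":0.2,"dx":-1,"dy":-0.05,"dz":0,"ax":0,"ay":0,"az":0},{"claw":0.2,"dx":-1,"dy":-0.05,"dz":0,"ax":0,"ay":0,"az":0},{"claw":0.2,"dx":-1,"dy":-0.05,"dz":0,"ax":0,"ay":0,"az":0},{"claw":0.2,"dx":-1,"dy":-0.05,"dz":0,"ax":0,"ay":0,"az":0},{"claw":0.2,"dx":-1,"dy":-0.05,"dz":0,"ax":0,"ay":0,"az":0}]'
python3 -m crank '[{"claw":0.2,"dx":-1,"dy":-0.05,"dz":0,"ax":0,"ay":0,"az":0},{"claw":0.2,"dx":-1,"dy":-0.05,"dz":0,"ax":0,"ay":0,"az":0},{"claw":0.2,"dx":-1,"dy":-0.05,"dz":0,"ax":0,"ay":0,"az":0},{"claw":0.2,"dx":-1,"dy":-0.05,"dz":0.5,"ax":0,"ay":0,"az":0},{"claw":0.2,"dx":-1,"dy":-0.05,"dz":1,"ax":0,"ay":0,"az":0},{"claw":0.2,"dx":-1,"dy":-0.05,"dz":0.8,"ax":0,"ay":0,"az":0},{"claw":0.2,"dx":-0.8,"dy":0,"dz":0.5,"ax":0,"ay":0,"az":0},{"claw":0.2,"dx":0,"dy":0,"dz":0,"ax":0,"ay":0,"az":0}]'
python3 -m crank '[{"claw":0.2,"dx":0,"dy":0,"dz":0,"ax":0,"ay":0,"az":0},{"claw":0.2,"dx":0,"dy":0,"dz":0,"ax":0,"ay":0,"az":0}]'
python3 plan.py .5044 -.212 .055 -7
```

```text
time: 14.15
ee_pos: [0.5386, -0.012, 0.2351]
eef_rot: [0.749, 0.662, 0.002, 0.001]
ft_force: [0.3, -0.1, 1.3]
width: 0.0346
grip_force: 0.0
time: 14.82
ee_pos: [0.5017, -0.2169, 0.1486]
eef_rot: [0.751, 0.66, -0.001, 0.001]
ft_force: [-0.2, -0.3, 1.1]
width: 0.0352
grip_force: 0.0
time: 14.98
ee_pos: [0.5051, -0.2111, 0.1513]
eef_rot: [0.749, 0.663, 0.001, 0.001]
ft_force: [0.2, 0.4, 0.4]
width: 0.0351
grip_force: 0.0
t 14.98 pos [ 0.5051 -0.2111  0.1513] yaw -7.01 tilt [ 0.003 -0.001 -1.   ] F [0.2 0.4 0.4] w 0.0351 g 0.0
az -0.0 dx,dy,dz [-0.03 -0.02  3.21]
```

```bash
python3 -m crank '[{"claw":0.2,"dx":0,"dy":0,"dz":1,"ax":0,"ay":0,"az":0},{"claw":0.2,"dx":0,"dy":0,"dz":0.8,"ax":0,"ay":0,"az":0},{"claw":0.2,"dx":0,"dy":0,"dz":0.8,"ax":0,"ay":0,"az":0},{"claw":0.2,"dx":0,"dy":0,"dz":0.5,"ax":0,"ay":0,"az":0},{"claw":0.2,"dx":0,"dy":0,"dz":0,"ax":0,"ay":0,"az":0},{"claw":1,"dx":0,"dy":0,"dz":0,"ax":0,"ay":0,"az":0},{"claw":1,"dx":0,"dy":0,"dz":0,"ax":0,"ay":0,"az":0},{"claw":1,"dx":0,"dy":0,"dz":0,"ax":0,"ay":0,"az":0}]' 20
python3 -m crank '[{"claw":1,"dx":0,"dy":0,"dz":0,"ax":0,"ay":0,"az":0},{"claw":1,"dx":0,"dy":0,"dz":0,"ax":0,"ay":0,"az":0},{"claw":1,"dx":0,"dy":0,"dz":0,"ax":0,"ay":0,"az":0},{"claw":1,"dx":0,"dy":0,"dz":0,"ax":0,"ay":0,"az":0}]'
python3 - <<'E'
from bench import r
import cv2,numpy as np
a=r.camera('scene')['color'][160:290,180:480,::-1];b=r.camera('side')['color'][100:300,200:420,::-1]
cv2.imwrite('pics/s5.png',np.hstack([cv2.resize(a,(480,208)),cv2.resize(b,(229,208))]))
E
```

```text
time: 15.65
ee_pos: [0.5053, -0.2109, 0.0591]
eef_rot: [0.749, 0.663, 0.001, 0.001]
ft_force: [0.5, -0.1, -0.2]
width: 0.0219
grip_force: 0.0
time: 15.98
ee_pos: [0.5047, -0.211, 0.0582]
eef_rot: [0.749, 0.663, 0.001, 0.001]
ft_force: [-0.6, 1.3, 6.9]
width: 0.01
grip_force: 20.0
```

View pics/s5.png

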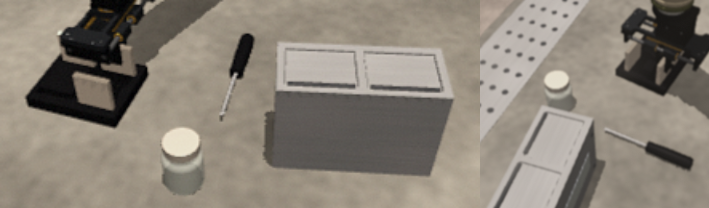

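Both flaps are shut, plate 1 is out of sight and the bystanders are unmoved; reject2 is gripped. Lift and carry.

```bash
python3 -m crank '[{"claw":1,"dx":0,"dy":0,"dz":-0.4,"ax":0,"ay":0,"az":0},{"claw":1,"dx":0,"dy":0,"dz":-0.8,"ax":0,"ay":0,"az":0},{"claw":1,"dx":0,"dy":0,"dz":-1,"ax":0,"ay":0,"az":0},{"claw":1,"dx":0,"dy":0,"dz":-1,"ax":0,"ay":0,"az":0},{"claw":1,"dx":0,"dy":0,"dz":-1,"ax":0,"ay":0,"az":0},{"claw":1,"dx":0,"dy":0,"dz":-1,"ax":0,"ay":0,"az":0},{"claw":1,"dx":0,"dy":0,"dz":-1,"ax":0,"ay":0,"az":0},{"claw":1,"dx":0,"dy":0,"dz":-0.8,"ax":0,"ay":0,"az":0}]' 20
python3 plan.py .564 .236 .26 -7
```

```text
time: 16.75
ee_pos: [0.5036, -0.2114, 0.2704]
eef_rot: [0.749, 0.662, 0.001, 0.001]
ft_force: [0.7, -0.5, -1.5]
width: 0.01
grip_force: 20.0
t 16.75 pos [ 0.5036 -0.2114  0.2704] yaw -7.06 tilt [ 0.002 -0.    -1.   ] F [ 0.7 -0.5 -1.5] w 0.01 g 20.0
az -0.01 dx,dy,dz [15.05  0.18  0.35]
```

```bash
python3 -m crank '[{"claw":1,"dx":1,"dy":0.01,"dz":0,"ax":0,"ay":0,"az":0},{"claw":1,"dx":1,"dy":0.01,"dz":0,"ax":0,"ay":0,"az":0},{"claw":1,"dx":1,"dy":0.01,"dz":0,"ax":0,"ay":0,"az":0},{"claw":1,"dx":1,"dy":0.01,"dz":0,"ax":0,"ay":0,"az":0},{"claw":1,"dx":1,"dy":0.01,"dz":0,"ax":0,"ay":0,"az":0},{"claw":1,"dx":1,"dy":0.01,"dz":0,"ax":0,"ay":0,"az":0},{"claw":1,"dx":1,"dy":0.01,"dz":0,"ax":0,"ay":0,"az":0},{"claw":1,"dx":1,"dy":0.01,"dz":0,"ax":0,"ay":0,"az":0}]'
python3 -m crank '[{"claw":1,"dx":1,"dy":0.01,"dz":0,"ax":0,"ay":0,"az":0},{"claw":1,"dx":1,"dy":0.01,"dz":0,"ax":0,"ay":0,"az":0},{"claw":1,"dx":1,"dy":0.01,"dz":0,"ax":0,"ay":0,"az":0},{"claw":1,"dx":1,"dy":0.01,"dz":0,"ax":0,"ay":0,"az":0},{"claw":1,"dx":1,"dy":0.01,"dz":0,"ax":0,"ay":0,"az":0},{"claw":1,"dx":1,"dy":0.01,"dz":0,"ax":0,"ay":0,"az":0},{"claw":1,"dx":0.8,"dy":0,"dz":0,"ax":0,"ay":0,"az":0},{"claw":1,"dx":0.2,"dy":0,"dz":0,"ax":0,"ay":0,"az":0}]'
python3 -m crank '[{"claw":1,"dx":0,"dy":0,"dz":0,"ax":0,"ay":0,"az":-1},{"claw":1,"dx":0,"dy":0,"dz":0,"ax":0,"ay":0,"az":-1},{"claw":1,"dx":0,"dy":0,"dz":0,"ax":0,"ay":0,"az":-0.26},{"claw":1,"dx":0,"dy":0,"dz":0,"ax":0,"ay":0,"az":0},{"claw":1,"dx":0,"dy":0,"dz":0,"ax":0,"ay":0,"az":0}]'
python3 plan.py .564 .236 .22 6.5
```

```text
time: 17.42
ee_pos: [0.5352, 0.028, 0.2681]
eef_rot: [0.749, 0.662, 0.0, 0.0]
ft_force: [0.9, -0.6, -0.7]
width: 0.0096
grip_force: 20.0
time: 18.08
ee_pos: [0.5619, 0.24, 0.2673]
eef_rot: [0.747, 0.664, -0.0, -0.001]
ft_force: [-0.8, 0.3, -1.8]
width: 0.0098
grip_force: 20.0
time: 18.5
ee_pos: [0.5629, 0.2345, 0.2678]
eef_rot: [0.666, 0.746, -0.0, 0.0]
ft_force: [-0.5, 0.3, -1.4]
width: 0.0099
grip_force: 20.0
t 18.5 pos [0.5629 0.2345 0.2678] yaw 6.42 tilt [ 0. -0. -1.] F [-0.5  0.3 -1.4] w 0.0099 g 20.0
az -0.01 dx,dy,dz [0.05 0.04 1.59]
```

```bash
python3 -m crank '[{"claw":1,"dx":0.05,"dy":0.04,"dz":0.5,"ax":0,"ay":0,"az":0},{"claw":1,"dx":0,"dy":0,"dz":0.5,"ax":0,"ay":0,"az":0},{"claw":1,"dx":0,"dy":0,"dz":0.5,"ax":0,"ay":0,"az":0},{"claw":1,"dx":0,"dy":0,"dz":0.4,"ax":0,"ay":0,"az":0},{"claw":1,"dx":0,"dy":0,"dz":0.4,"ax":0,"ay":0,"az":0},{"claw":1,"dx":0,"dy":0,"dz":0.4,"ax":0,"ay":0,"az":0}]' 25
python3 -m crank '[{"claw":1,"dx":0,"dy":0,"dz":0.4,"ax":0,"ay":0,"az":0},{"claw":1,"dx":0,"dy":0,"dz":0.4,"ax":0,"ay":0,"az":0},{"claw":1,"dx":0,"dy":0,"dz":0.4,"ax":0,"ay":0,"az":0},{"claw":1,"dx":0,"dy":0,"dz":0.4,"ax":0,"ay":0,"az":0},{"claw":1,"dx":0,"dy":0,"dz":0.3,"ax":0,"ay":0,"az":0},{"claw":1,"dx":0,"dy":0,"dz":0,"ax":0,"ay":0,"az":0}]'
python3 plan.py .564 .236 .114 6.5
```

```text
time: 19.0
ee_pos: [0.5644, 0.2367, 0.1862]
eef_rot: [0.666, 0.746, 0.001, 0.0]
ft_force: [-0.1, 0.3, 1.9]
width: 0.0098
grip_force: 25.0
time: 19.5
ee_pos: [0.5623, 0.2363, 0.1265]
eef_rot: [0.665, 0.746, -0.002, -0.001]
ft_force: [-4.6, 0.5, -2.2]
width: 0.0101
grip_force: 25.0
t 19.5 pos [0.5623 0.2363 0.1265] yaw 6.57 tilt [-0.004 -0.002 -1.   ] F [-4.6  0.5 -2.2] w 0.0101 g 25.0
az 0.01 dx,dy,dz [-0.02  0.06  0.42]
```

Now to final depth (plate bottom ≈.064), then nudge the standing plate over toward +x.

```bash
python3 -m crank '[{"claw":1,"dx":0,"dy":0.06,"dz":0.2,"ax":0,"ay":0,"az":0},{"claw":1,"dx":0,"dy":0,"dz":0.2,"ax":0,"ay":0,"az":0},{"claw":1,"dx":0,"dy":0,"dz":0,"ax":0,"ay":0,"az":0}]'
python3 -m crank '[{"claw":1,"dx":0,"dy":0.15,"dz":0,"ax":0,"ay":0,"az":0},{"claw":1,"dx":0,"dy":0.15,"dz":0,"ax":0,"ay":0,"az":0},{"claw":1,"dx":0,"dy":0.15,"dz":0,"ax":0,"ay":0,"az":0},{"claw":1,"dx":0,"dy":0.1,"dz":0,"ax":0,"ay":0,"az":0},{"claw":1,"dx":0,"dy":0,"dz":0,"ax":0,"ay":0,"az":0},{"claw":1,"dx":0,"dy":0,"dz":0,"ax":0,"ay":0,"az":0}]'
python3 plan.py .577 .238 .114 6.5
python3 - <<'E'
from bench import r
import cv2,numpy as np
a=r.camera('wrist')['color'][100:400,150:500,::-1]
cv2.imwrite('pics/w6.png',cv2.resize(a,None,fx=1.7,fy=1.7))
E
```

```text
time: 19.75
ee_pos: [0.5658, 0.237, 0.1167]
eef_rot: [0.666, 0.746, -0.0, -0.0]
ft_force: [-2.9, -0.5, -1.4]
width: 0.0102
grip_force: 28.0
time: 20.25
ee_pos: [0.5823, 0.2389, 0.1174]
eef_rot: [0.666, 0.746, -0.0, -0.0]
ft_force: [-4.0, -0.6, -1.3]
width: 0.0101
grip_force: 29.1
t 20.25 pos [0.5823 0.2389 0.1174] yaw 6.55 tilt [-0.  0. -1.] F [-4.  -0.6 -1.3] w 0.0101 g 29.1
az 0.01 dx,dy,dz [-0.01 -0.18  0.11]
```

View pics/w6.png

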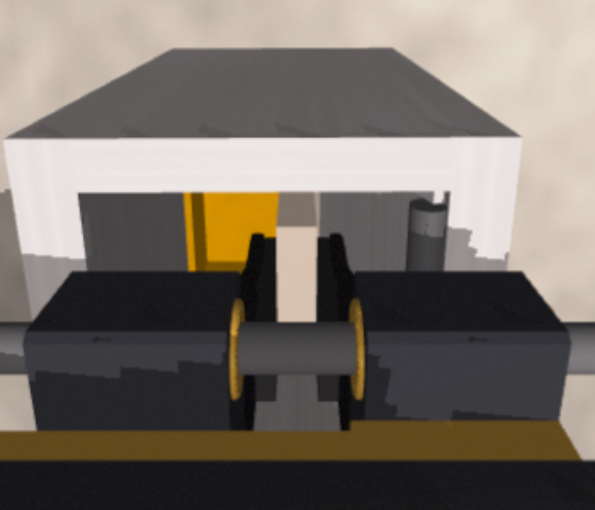

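The held plate is centred in the slot (298,190–320), nothing stands to its left, and the forces show no jam. I'll move back to centre and release with the fingers still holding the flap.

```bash
python3 -m crank '[{"claw":1,"dx":0,"dy":-0.2,"dz":0,"ax":0,"ay":0,"az":0},{"claw":1,"dx":0,"dy":0,"dz":0,"ax":0,"ay":0,"az":0},{"claw":0.35,"dx":0,"dy":0,"dz":0,"ax":0,"ay":0,"az":0},{"claw":0.35,"dx":0,"dy":0,"dz":0,"ax":0,"ay":0,"az":0},{"claw":0.35,"dx":0,"dy":0,"dz":0,"ax":0,"ay":0,"az":0},{"claw":0.35,"dx":0,"dy":0,"dz":0,"ax":0,"ay":0,"az":0},{"claw":0.35,"dx":0,"dy":0,"dz":0,"ax":0,"ay":0,"az":0},{"claw":0.35,"dx":0,"dy":0,"dz":0,"ax":0,"ay":0,"az":0}]'
python3 -m crank '[{"claw":0.35,"dx":0,"dy":0,"dz":0,"ax":0,"ay":0,"az":0},{"claw":0.35,"dx":0,"dy":0,"dz":0,"ax":0,"ay":0,"az":0},{"claw":0.35,"dx":0,"dy":0,"dz":0,"ax":0,"ay":0,"az":0},{"claw":0.35,"dx":0,"dy":0,"dz":0,"ax":0,"ay":0,"az":0},{"claw":0.35,"dx":0,"dy":0,"dz":0,"ax":0,"ay":0,"az":0},{"claw":0.35,"dx":0,"dy":0,"dz":0,"ax":0,"ay":0,"az":0},{"claw":0.35,"dx":0,"dy":0,"dz":0,"ax":0,"ay":0,"az":0},{"claw":0.35,"dx":0,"dy":0,"dz":0,"ax":0,"ay":0,"az":0}]'
python3 - <<'E'
from bench import r
import cv2,numpy as np
a=r.camera('wrist')['color'][100:400,150:500,::-1]
cv2.imwrite('pics/w7.png',cv2.resize(a,None,fx=1.7,fy=1.7))
E
```

```text
time: 20.97
ee_pos: [0.5759, 0.2382, 0.1171]
eef_rot: [0.665, 0.746, -0.0, -0.0]
ft_force: [-4.8, -0.1, -1.2]
width: 0.0276
grip_force: 2.1
time: 21.63
ee_pos: [0.5761, 0.2382, 0.1174]
eef_rot: [0.666, 0.746, -0.0, -0.0]
ft_force: [-4.2, 0.6, -2.6]
width: 0.0278
grip_force: 2.1
```

View pics/w7.png

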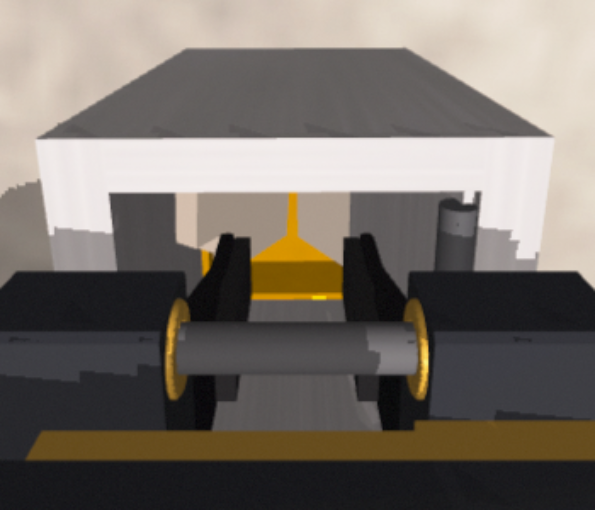

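Both plates are down, leaning to opposite sides of the tray (220,220) and (330,220). I'll withdraw and check the flaps.

```bash
python3 -m crank '[{"claw":0.35,"dx":0,"dy":0,"dz":-0.5,"ax":0,"ay":0,"az":0},{"claw":0.35,"dx":0,"dy":0,"dz":-0.7,"ax":0,"ay":0,"az":0},{"claw":0.35,"dx":0,"dy":0,"dz":-0.7,"ax":0,"ay":0,"az":0},{"claw":0.35,"dx":0,"dy":0,"dz":-1,"ax":0,"ay":0,"az":0},{"claw":0.35,"dx":0,"dy":0,"dz":-1,"ax":0,"ay":0,"az":0},{"claw":0.35,"dx":0,"dy":0,"dz":-0.5,"ax":0,"ay":0,"az":0},{"claw":0.35,"dx":0.6,"dy":-0.8,"dz":0,"ax":0,"ay":0,"az":0},{"claw":0.35,"dx":0.8,"dy":-0.8,"dz":0,"ax":0,"ay":0,"az":0}]'
python3 -m crank '[{"claw":0.35,"dx":0.8,"dy":-0.8,"dz":0,"ax":0,"ay":0,"az":0},{"claw":0.35,"dx":0.8,"dy":-0.8,"dz":0,"ax":0,"ay":0,"az":0},{"claw":0.35,"dx":0.8,"dy":-0.8,"dz":0,"ax":0,"ay":0,"az":0},{"claw":0.35,"dx":0.8,"dy":-0.6,"dz":0,"ax":0,"ay":0,"az":0},{"claw":0.35,"dx":0.6,"dy":-0.4,"dz":0,"ax":0,"ay":0,"az":0},{"claw":0.35,"dx":0,"dy":0,"dz":0,"ax":0,"ay":0,"az":0},{"claw":0.35,"dx":0,"dy":0,"dz":0,"ax":0,"ay":0,"az":0}]'
python3 - <<'E'
from bench import r
import cv2,numpy as np
a=r.camera('scene')['color'][160:290,180:480,::-1]
cv2.imwrite('pics/s8.png',cv2.resize(a,None,fx=2.5,fy=2.5))
E
```

```text
time: 22.35
ee_pos: [0.5266, 0.2725, 0.2519]
eef_rot: [0.668, 0.744, 0.003, 0.002]
ft_force: [0.0, -0.1, -0.5]
width: 0.0286
grip_force: 0.0
time: 22.93
ee_pos: [0.4096, 0.3775, 0.2504]
eef_rot: [0.665, 0.747, 0.002, 0.0]
ft_force: [0.0, -0.7, 0.1]
width: 0.0281
grip_force: 0.0
```

View pics/s8.png

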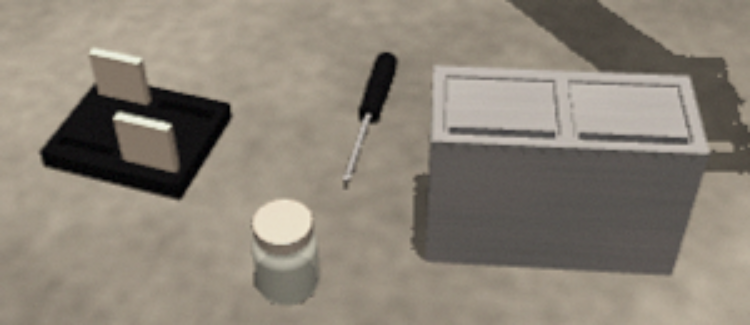

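Both flaps are shut (500,105 and 630,110), the two whole plates are in the rack, and the jar and screwdriver have not moved. Handing in.

```bash
python3 -c "
from bench import r
print(r.close_job())"
```

```text
the job is handed in; nothing more can be done
None
```

I put both broken plates through flap a, the one that opened when pressed; both flaps are shut, the whole plates are still in the rack, the jar and screwdriver are unmoved, and I handed the job in at about 23 s.

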